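# Sort the full paint tins from the empties by weight

### The arm

A 6-joint arm with a two-finger parallel gripper is mounted at the origin on the work surface. World frame = base frame: x ahead of the robot, y to its left, z up, the work surface at z = 0. Lengths are in m, angles in rad, forces in N, time in s.
With the tool pointing down it reaches from about 0.3 to 0.775 m from the base axis. Payload 14.6 kg.
Tool frame: the origin (TCP) lies at the very end of the fingers, on their centre line; the grasp point (between the pads) lies 19 mm behind it; z points along the fingers, y is the line along which they close (so a half turn about z gives the same grasp; the last joint's range is limited). The gripper opens to 94 mm and grips with 3 to 60 N. Pads are 16 mm wide; open, the fingers measure 119 mm over their backs; the gripper's body (75 mm by 177 mm) begins 78 mm behind the grasp point.
Start: joints at [1.081, 0.3, 1.521, -0, 1.321, -0.067], TCP at [0.226, 0.502, 0.205] pointing down, gripper open.
Joint ranges: [-3.03, 3.03], [-0.79, 2.21], [0.23, 2.52], [-1.04, 4.18], [0, 3.07], [-2.55, 2.55]. Speed limits (rad/s): [2.22, 2.22, 2.57, 3.14, 3.14, 3.14].

### API

Orientations are given as [roll, pitch, yaw] about the fixed x, y, z axes, in that order (R = Rz(yaw) Ry(pitch) Rx(roll)).
In Python, from station import ctrl gives the robot as it stands.
- The arm moves only by the shell command python3 -m pendant 'ROWS' [OPENING] [FORCE]. ROWS is JSON, a list of rows, each a list of 2 entries, a list of its own where there are three numbers: the shift along the world's x, y, z in cm, then the turn about the world's z in rad. A call has 1 to 20 rows; each row shifts and turns the commanded pose from where the row before left it; what a row does not reach is not made up. A row lasts 1/12 s, in which the tool goes at most 41.7 mm and 7.16 degrees, less where a joint would pass 70% of its speed; a pose out of reach is approached as far as the arm can. A call is refused whole if a number of a shift passes 4.17 or a number of a turn 0.125, either way. A call with a gripper value outside its range is refused whole. OPENING is the opening, from 0 (shut) to 1 (fully open), set as the call begins (- or left out, the last holds). The fingers move at their own pace and stop on an object; FORCE is the grip in N (left out, the last holds). Time passes only in rows, so rows that do not move let the fingers close. It gives the time, the measured TCP pose, the force, the opening and the grip force at its end, in the units of the state.
- ctrl.get_obs(): the state, without advancing time (a new reading comes with each control period).
- ctrl.camera(name): name is "scene" or "side" or "wrist"; returns a dict with "color" (384x512x3 uint8, red, green, blue), "intrinsics" (3x3 intrinsics, pixels), "camera_from_world" (4x4, takes a point from world to camera coordinates). Camera axes: x right, y down, z forward; pixel columns grow to the right and rows downward; lengths in m; the calibration is good to about 2 mm. A picture is of the moment at which its call begins. There is no depth.
- ctrl.hand_in(): hands the job in; it is judged then, once.
The state is a dict: "time_s": time; "qpos": joint angles; "joint_vel": joint speeds; "tau": joint torques, N m; "ee_pos": TCP position; "eef_rot": TCP orientation; "force": force on the tool from outside, world axes, zero at the start; "moment": the same for the moment, N m; "grip_width": finger opening in m; "grip_force": force on a finger pad.
Only numpy, scipy, OpenCV 4.12 (cv2) and the standard library are available. Lean on these libraries where they do the work, as an engineer would, in place of code of your own. Each camera call takes 0.05 s, during which the arm holds its last target. There are 200 camera calls.

### The job

The paint tins on the cardboard sheet all look alike, but some are still at least half full (250 g or more) and the rest are nearly or quite empty: feel by their weight which is which. Stand every tin that is at least half full upright on the floor of a free cell of the wooden crate, one to a cell, put the others in the grey recycling box, and when all are sorted shut the box's lid right down. Leave the jars in the crate and the jug, tape roll and brush where they are.

Things in the scene. Friction and masses are not known exactly. Their poses are not given: they have to be found in the camera images.
- tin_1: Small closed paint tin, bare metal with a plain paper band, 60 mm diameter, 90 mm tall, rigid; origin at the centre of its underside, z up along the tin. All the tins look alike; a quite empty one weighs about 80 g, brim-full about 430 g, half full about 250 g, and each start draws their weights anew: from the weight alone can be told what is in them. None when absent.
- tin_2: Small closed paint tin, bare metal with a plain paper band, 60 mm diameter, 90 mm tall, rigid; origin at the centre of its underside, z up along the tin. All the tins look alike; a quite empty one weighs about 80 g, brim-full about 430 g, half full about 250 g, and each start draws their weights anew: from the weight alone can be told what is in them. None when absent.
- tin_3: Small closed paint tin, bare metal with a plain paper band, 60 mm diameter, 90 mm tall, rigid; origin at the centre of its underside, z up along the tin. All the tins look alike; a quite empty one weighs about 80 g, brim-full about 430 g, half full about 250 g, and each start draws their weights anew: from the weight alone can be told what is in them. None when absent.
- tin_4: Small closed paint tin, bare metal with a plain paper band, 60 mm diameter, 90 mm tall, rigid; origin at the centre of its underside, z up along the tin. All the tins look alike; a quite empty one weighs about 80 g, brim-full about 430 g, half full about 250 g, and each start draws their weights anew: from the weight alone can be told what is in them. None when absent.
- tin_5: Small closed paint tin, bare metal with a plain paper band, 60 mm diameter, 90 mm tall, rigid; origin at the centre of its underside, z up along the tin. All the tins look alike; a quite empty one weighs about 80 g, brim-full about 430 g, half full about 250 g, and each start draws their weights anew: from the weight alone can be told what is in them. None when absent.
- tin_6: Small closed paint tin, bare metal with a plain paper band, 60 mm diameter, 90 mm tall, rigid; origin at the centre of its underside, z up along the tin. All the tins look alike; a quite empty one weighs about 80 g, brim-full about 430 g, half full about 250 g, and each start draws their weights anew: from the weight alone can be told what is in them. None when absent.
- sheet: Cardboard sheet, 310 (its x) x 210 (its y) x 3 mm, fixed to the bench; the tins (5 or 6 of them) stand on it at the start. Origin at the centre of its underside.
- crate: Low wooden divided crate fixed to the bench, 285 (its x) x 195 (its y) x 55 mm high, walls, dividers and floor 6 mm thick; 3 cells along x by 2 along y, centres at x = -93, 0, +93 and y = -48, +48 mm in its frame, each about 87 x 88 mm inside; the dividers are 48 mm high. Origin at the centre of its underside. One or two cells already hold a jar.
- bin: Grey plastic recycling box fixed to the bench, 210 (its x) x 300 (its y) x 105 mm high, walls and floor 5 mm thick, open on top, with a black hinged lid along its +x rim. Origin at the centre of its underside; its +x points to the robot's right, away from the crate.
- lid (a joint): Angle of the box's lid about its hinge: 0 = shut flat on the box, about 1.75 = open, leaning back past upright (where it starts and stays unless pushed). Pushed to below about 1.5 it falls shut by its own weight.
- lid_handle (a point): Knob near the middle of the lid's free edge (on the lid's outer face); the lid is a plate 8 mm thick as large as the box, 250 g.
- lid_hinge (a point): Middle of the lid's hinge line (along the box's y axis).
- jug: Blue plastic jug, 85 x 130 x 140 mm plus handle, standing aside on the bench: a bystander. Origin at the centre of its underside.
- tape_roll: Roll of paper tape lying flat, 100 mm diameter, 48 mm high: a bystander. Origin at the centre of its underside.
- brush: Paint brush, 200 mm long, lying on the bench: a bystander. Origin at the middle of its length, on the underside; x from handle to bristles.
- jar_1: Amber glass jar with a steel screw cap, 56 mm diameter, 80 mm tall, standing in a cell of the crate, to be left there. Origin at the centre of its underside. None when absent.
- jar_2: Amber glass jar with a steel screw cap, 56 mm diameter, 80 mm tall, standing in a cell of the crate, to be left there. Origin at the centre of its underside. None when absent.
- jar_3: Amber glass jar with a steel screw cap, 56 mm diameter, 80 mm tall, standing in a cell of the crate, to be left there. Origin at the centre of its underside. None when absent.
Not all that is in view belongs to the job. Leave any blue look-alike of the tin_1 alone. Leave any green look-alike of the tin_4 alone.

How it is judged:
At the end, for the whole second after the job is handed in: Each tin stands upright (within 6 degrees) on a crate cell's floor, pressing with over 2.05 N, or is in the recycling box, pressing with under 2.85 N (so 210 to 290 g may go in either); all at rest; lid shut (below 0.06 rad) (((x of tin_1 in the frame of crate between -0.14 and 0.14 m and y of tin_1 in the frame of crate between -0.095 and 0.095 m and angle between tin_1's own z axis and vertical below 0.1 rad and z of tin_1 in the frame of crate below 0.012 m and contact force between tin_1 and crate above 2.05 N) or (x of tin_1 in the frame of bin between -0.105 and 0.105 m and y of tin_1 in the frame of bin between -0.15 and 0.15 m and z of tin_1 in the frame of bin below 0.1 m and contact force between tin_1 and bin below 2.85 N)) and linear speed of each of tin_1, tin_2, tin_3, tin_4, tin_5, tin_6 below 0.02 m/s and ((x of tin_2 in the frame of crate between -0.14 and 0.14 m and y of tin_2 in the frame of crate between -0.095 and 0.095 m and angle between tin_2's own z axis and vertical below 0.1 rad and z of tin_2 in the frame of crate below 0.012 m and contact force between tin_2 and crate above 2.05 N) or (x of tin_2 in the frame of bin between -0.105 and 0.105 m and y of tin_2 in the frame of bin between -0.15 and 0.15 m and z of tin_2 in the frame of bin below 0.1 m and contact force between tin_2 and bin below 2.85 N)) and ((x of tin_3 in the frame of crate between -0.14 and 0.14 m and y of tin_3 in the frame of crate between -0.095 and 0.095 m and angle between tin_3's own z axis and vertical below 0.1 rad and z of tin_3 in the frame of crate below 0.012 m and contact force between tin_3 and crate above 2.05 N) or (x of tin_3 in the frame of bin between -0.105 and 0.105 m and y of tin_3 in the frame of bin between -0.15 and 0.15 m and z of tin_3 in the frame of bin below 0.1 m and contact force between tin_3 and bin below 2.85 N)) and ((x of tin_4 in the frame of crate between -0.14 and 0.14 m and y of tin_4 in the frame of crate between -0.095 and 0.095 m and angle between tin_4's own z axis and vertical below 0.1 rad and z of tin_4 in the frame of crate below 0.012 m and contact force between tin_4 and crate above 2.05 N) or (x of tin_4 in the frame of bin between -0.105 and 0.105 m and y of tin_4 in the frame of bin between -0.15 and 0.15 m and z of tin_4 in the frame of bin below 0.1 m and contact force between tin_4 and bin below 2.85 N)) and ((x of tin_5 in the frame of crate between -0.14 and 0.14 m and y of tin_5 in the frame of crate between -0.095 and 0.095 m and angle between tin_5's own z axis and vertical below 0.1 rad and z of tin_5 in the frame of crate below 0.012 m and contact force between tin_5 and crate above 2.05 N) or (x of tin_5 in the frame of bin between -0.105 and 0.105 m and y of tin_5 in the frame of bin between -0.15 and 0.15 m and z of tin_5 in the frame of bin below 0.1 m and contact force between tin_5 and bin below 2.85 N)) and ((x of tin_6 in the frame of crate between -0.14 and 0.14 m and y of tin_6 in the frame of crate between -0.095 and 0.095 m and angle between tin_6's own z axis and vertical below 0.1 rad and z of tin_6 in the frame of crate below 0.012 m and contact force between tin_6 and crate above 2.05 N) or (x of tin_6 in the frame of bin between -0.105 and 0.105 m and y of tin_6 in the frame of bin between -0.15 and 0.15 m and z of tin_6 in the frame of bin below 0.1 m and contact force between tin_6 and bin below 2.85 N)) and value of joint lid below 0.06 rad); the robot touches nothing.
It fails at once if a jar in the crate is knocked over or lifted out of its cell (angle between any of jar_1, jar_2, jar_3's own z axis and vertical above 0.6 rad or distance of any of jar_1, jar_2, jar_3 from where it was at the start of the episode above 0.05 m).
It fails at once if the jug, the tape roll or the brush is pushed more than 4 cm (distance of any of jug, tape_roll, brush from where it was at the start of the episode above 0.04 m).
Of tin_1, tin_2, tin_3, tin_4, tin_5, tin_6 only 5 to 6 are there at a start; the rules pass over those that are not, and their reading is None.
Of jar_1, jar_2, jar_3 only 1 to 2 are there at a start; the rules pass over those that are not, and their reading is None.
At some moment in a run one of tin_1, tin_2, tin_3, tin_4, tin_5, tin_6 may be knocked a few centimetres aside while the robot is not near it.
Once in a run the grip may slacken for a moment while it holds something.
It also fails if it takes over 210 s, if anything falls off the work surface, if the arm or the gripper's body presses on something with over 40 N, if the wrist force passes 120 N, or if a joint passes its speed limit or range.

## Working session

There is one attempt and no reset: what is moved stays moved. The work goes in short steps, Python scripts to look and compute and a shell command to move; the robot and the scene stay as the last step left them, time stands still between calls to the robot, and variables do not carry over. Pictures are saved under pics/ and viewed, at most 14 in all, crops included, and the job is handed in when it is done.

```bash
mkdir -p pics; ls; cat > h.py <<'E'
import numpy as np, cv2
from station import ctrl
def snap(n,f):
    c=ctrl.camera(n); cv2.imwrite('pics/'+f+'.png',c['color'][:,:,::-1]); np.savez('pics/'+f,**{k:np.array(v) for k,v in c.items()}); return c
def ray(c,u,v,z):
    K=np.array(c['intrinsics']);T=np.array(c['camera_from_world']);R=T[:3,:3];o=-R.T@T[:3,3]
    d=R.T@np.linalg.solve(K,[u,v,1]); return o+d*(z-o[2])/d[2]
def proj(c,p):
    K=np.array(c['intrinsics']);T=np.array(c['camera_from_world']);q=K@(T[:3,:3]@np.array(p)+T[:3,3]);return q[:2]/q[2]
E
python3 - <<'E'
from h import *
for n in ['scene','side','wrist']:
    c=snap(n,n+'0'); T=np.array(c['camera_from_world']); print(n,-T[:3,:3].T@T[:3,3],T[2,:3])
print(ctrl.get_obs())
a=cv2.imread('pics/scene0.png');cv2.imwrite('pics/scene0b.png',cv2.resize(a,(800,600)))
E
```

```text
pics
scene [ 1.27443351 -0.23595867  0.56137326] [-0.81856608  0.24067478 -0.52156038]
side [-4.79551809e-04 -7.10312660e-01  6.29746841e-01] [ 0.56453449  0.65227224 -0.505808  ]
wrist [0.16156541 0.53015533 0.38415133] [ 0.22249945 -0.10163037 -0.9696212 ]
{'time_s': 0.15, 'qpos': array([ 1.08143029e+00,  3.00352859e-01,  1.52143518e+00, -4.83606983e-06,
        1.32070863e+00, -6.66132225e-02]), 'joint_vel': array([-0.00077276, -0.00173951, -0.00262125,  0.00087677, -0.00101207,
        0.00056742]), 'tau': array([ 4.30200334e-04, -5.31961012e+01, -3.52820635e+01,  7.07973819e-02,
        2.36405013e-02, -1.15639064e-04]), 'ee_pos': array([0.22556501, 0.50139597, 0.20501291]), 'eef_rot': array([-3.14069032e+00, -5.55012690e-05,  2.71884101e+00]), 'force': array([0.73589362, 1.15973538, 0.44525621]), 'moment': array([-0.00537207, -0.0193387 ,  0.01807187]), 'grip_force': 0.0, 'grip_width': 0.09406857457525904}
```

View pics/scene0b.png

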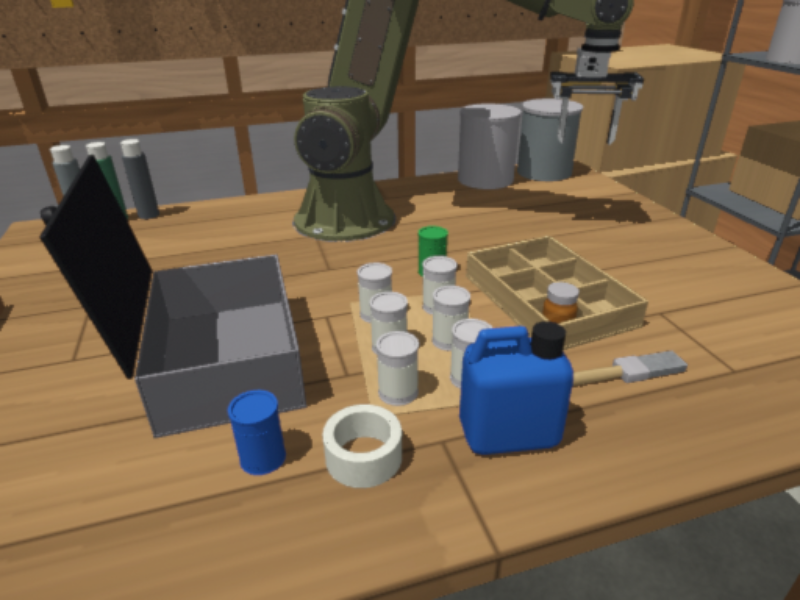

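View pics/side0.png

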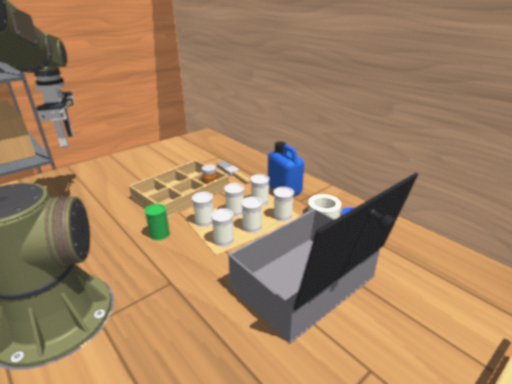

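The pictures show six tins in two rows of three on the sheet and the crate with one jar (scene, 800-wide, near 562,300). The box on the left is open, and the blue and green look-alikes are at (258,430) and (432,250). I'll enlarge for measuring.

```bash
python3 - <<'E'
from h import *
a=cv2.imread('pics/scene0.png')[140:270,215:425];b=cv2.imread('pics/side0.png')[155:255,125:305]
a=cv2.resize(a,None,fx=3.8,fy=3.8,interpolation=2)
cv2.imwrite('pics/ca.png',a)
b=cv2.resize(b,None,fx=4.4,fy=4.4,interpolation=2);cv2.imwrite('pics/cb.png',b)
E
```

```text
(no output)
```

View pics/ca.png

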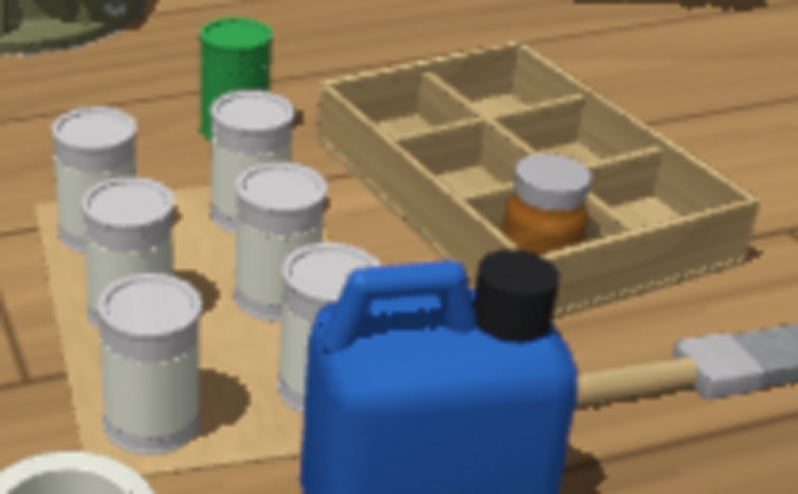

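View pics/cb.png

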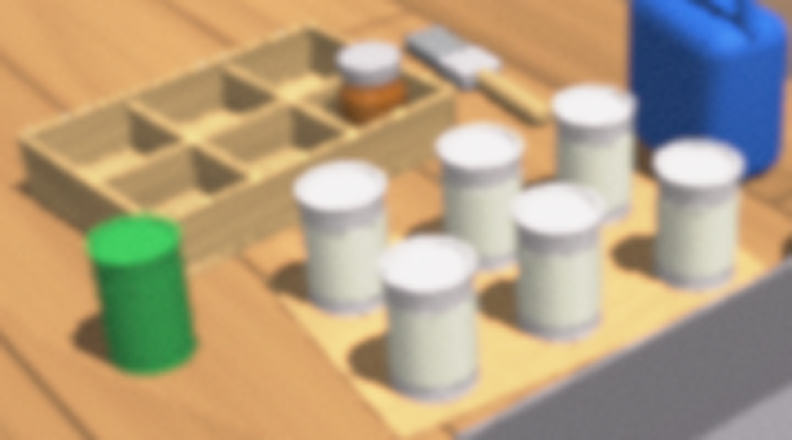

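The crops show all six tin tops and the crate's rim corners clearly. The jar is in one cell of the crate's far row, on the tin side. The green look-alike stands near the robot-side tins.

```bash
python3 - <<'E'
from h import *
L=lambda f:dict(np.load('pics/%s.npz'%f))
s,d=L('scene0'),L('side0')
a=lambda u,v:(u/3.8+215,v/3.8+140); b=lambda u,v:(u/4.4+125,v/4.4+155); w=lambda u,v:(u*.64,v*.64)
P=lambda n,c,p,z:print(n,ray(c,*p,z)[:2].round(4))
for n,p,q in zip('ABCDEF',[(95,129),(128,204),(150,305),(253,113),(281,188),(331,272)],[(430,264),(558,210),(698,163),(341,186),(480,147),(594,107)]):
    P(n,s,a(*p),.093);P(' ',d,b(*q),.093)
P('jar',s,a(553,170),.086);P('jar',d,b(371,55),.086)
P('green',d,b(134,240),.09)
for n,p,q in zip(['left/near','far','right'],[(325,84),(520,45),(755,202)],[(190,248),(25,138),(310,28)]):
    P('cr '+n,s,a(*p),.055);P('   ',d,b(*q),.055)
P('cr 4',d,b(455,92),.055)
for p in [(140,378),(300,352),(278,258),(152,270)]:P('bin',s,w(*p),.105)
for p in [(546,330),(462,390),(570,378)]:P('jug',s,w(*p),.14)
P('tape',s,w(363,430),.048);P('blue',s,w(255,405),.09)
# lid corners: find z assuming on hinge plane
for p in [(92,158),(42,240)]:
  for z in (.35,.3):P('lid z%s'%z,s,w(*p),z)
E
```

```text
A [ 0.4499 -0.0335]
  [ 0.444  -0.0443]
B [ 0.5537 -0.039 ]
  [ 0.545  -0.0484]
C [ 0.6635 -0.0573]
  [ 0.6576 -0.0655]
D [0.4624 0.0816]
  [0.4541 0.0724]
E [0.5658 0.0625]
  [0.5575 0.0526]
F [0.6648 0.0555]
  [0.6576 0.0443]
jar [0.5904 0.2512]
jar [0.59   0.2389]
green [0.3191 0.1081]
cr left/near [0.3682 0.1803]
    [0.364  0.1267]
cr far [0.3527 0.3671]
    [0.3431 0.3489]
cr right [0.6274 0.3925]
    [0.6136 0.3732]
cr 4 [0.6366 0.1914]
bin [ 0.6481 -0.3954]
bin [ 0.6558 -0.1925]
bin [ 0.3686 -0.1893]
bin [ 0.3457 -0.4009]
jug [0.7543 0.1185]
jug [ 0.8305 -0.0311]
jug [0.849 0.096]
tape [ 0.7663 -0.1348]
blue [ 0.7264 -0.2599]
lid z0.35 [ 0.5097 -0.4047]
lid z0.3 [ 0.3287 -0.4446]
lid z0.35 [ 0.7545 -0.4097]
lid z0.3 [ 0.6315 -0.4509]
```

```bash
python3 -m pendant '[[[2,-2.85,0.8],0.105],[[2,-2.85,0.8],0.105],[[2,-2.85,0.8],0.105],[[2,-2.85,0.8],0.105],[[2,-2.85,0.8],0],[[2,-2.85,0.8],0],[[2,-2.85,0.8],0],[[2,-2.85,0.8],0],[[2,-2.85,0.8],0],[[2,-2.85,0.8],0],[[2,-2.85,0.8],0],[[2,-2.85,0.8],0],[[0,0,0],0],[[0,0,0],0]]' 1
python3 - <<'E'
from h import *
c=snap('wrist','w1');o=ctrl.get_obs();print(o['qpos'].round(3));T=c['camera_from_world'];print(-T[:3,:3].T@T[:3,3])
a=cv2.imread('pics/w1.png');cv2.imwrite('pics/w1b.png',cv2.resize(a,(800,600)))
E
```

```text
time_s: 1.32
ee_pos: [0.4662, 0.1585, 0.3013]
eef_rot: [3.142, -0.0, 3.136]
force: [0.0, 0.4, 0.2]
grip_width: 0.0939
grip_force: 0.0
[ 0.255  0.112  1.527  0.     1.504 -1.311]
[0.39593538 0.15845576 0.48050364]
```

View pics/w1b.png

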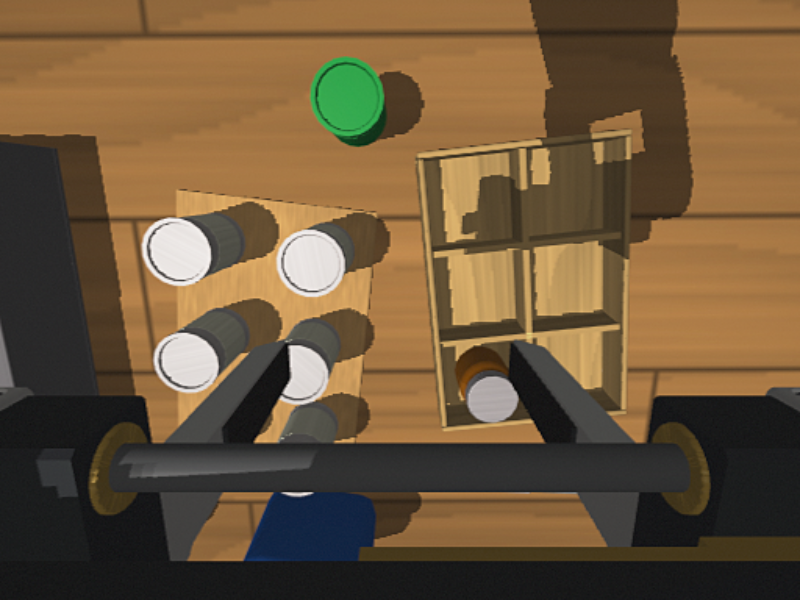

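The wrist view (800-wide) shows tin tops at (180,250), (311,262), (187,360) and (303,372). The crate rim corners are at (417,156), (631,130), (626,412) and (443,429), and the jar cap is at (492,397).

```bash
cat >> h.py <<'E'
def tops(c,z=.093):
    """bright, colourless blobs in the wrist view -> circle centres at height z"""
    h=cv2.cvtColor(c['color'],cv2.COLOR_RGB2HSV); m=((h[:,:,1]<40)&(h[:,:,2]>175)).astype('uint8')
    m=cv2.morphologyEx(m,cv2.MORPH_CLOSE,np.ones((5,5)))
    for k in cv2.findContours(m,0,2)[0]:
        if cv2.contourArea(k)>400:
            (u,v),r=cv2.minEnclosingCircle(k); print('top',ray(c,u,v,z)[:2].round(4),'px',round(u),round(v),'r',round(r,1),'fill',round(cv2.contourArea(k)/(3.14*r*r),2))
E
python3 - <<'E'
from h import *
c=dict(np.load('pics/w1.npz'));tops(c)
print('jar',ray(c,492*.64,397*.64,.086)[:2])
for p in [(417,156),(631,130),(626,412),(443,429)]:print('cr',ray(c,p[0]*.64,p[1]*.64,.055)[:2].round(4))
for p in [(525,245),(530,330)]:print('div',ray(c,p[0]*.64,p[1]*.64,.048)[:2].round(4))
print('bin',ray(c,95*.64,136*.64,.0)[:2],ray(c,57*.64,150*.64,.105)[:2])
E
```

```text
top [0.5892 0.2457] px 315 256 r 15.4 fill 0.86
top [0.562 0.063] px 191 239 r 19.2 fill 0.65
top [ 0.55   -0.0409] px 118 232 r 21.1 fill 0.84
top [0.4568 0.0804] px 199 168 r 22.0 fill 0.92
top [ 0.4457 -0.0354] px 113 160 r 23.1 fill 0.85
jar [0.5898575  0.24725327]
cr [0.3658 0.1751]
cr [0.3446 0.367 ]
cr [0.623  0.3957]
cr [0.6418 0.2039]
div [0.4481 0.2805]
div [0.5345 0.2911]
bin [ 0.34075368 -0.150379  ] [ 0.36320273 -0.11514227]
```

```bash
cat > w.py <<'E'
from h import *
import sys
F=[]
for i in range(7):
    c=ctrl.camera('wrist'); o=ctrl.get_obs(); F.append(o['force'])
F=np.array(F);print('F',F.mean(0).round(2),'sd',F.std(0).round(2),'mass g',round(-F[:,2].mean()/9.81*1000),'pos',o['ee_pos'].round(4),'yaw',o['eef_rot'].round(3)[2],'w',round(o['grip_width'],4),'gf',round(float(o['grip_force']),1),'t',round(o['time_s'],1))
tops(c)
E
python3 w.py
python3 -m pendant '[[[-0.3,-2.6,-3.1],0],[[-0.3,-2.6,-3.1],0],[[-0.3,-2.6,-3.1],0],[[0,0,-3.6],0],[[0,0,-3.6],0],[[0,0,-3.6],0],[[0,0,-2],0],[[0,0,-1.2],0],[[0,0,-0.6],0],[[0,0,0],0]]' 1
python3 -m pendant '[[[0,0,0],0],[[0,0,0],0],[[0,0,0],0],[[0,0,0],0],[[0,0,0],0],[[0,0,0],0],[[0,0,0],0],[[0,0,0],0]]' 0 40
```

```text
F [-0.1   0.24  0.6 ] sd [0.42 0.42 0.38] mass g -61 pos [0.4653 0.1601 0.3014] yaw 3.14 w 0.094 gf 0.0 t 1.7
top [0.5875 0.2453] px 313 256 r 15.7 fill 0.86
top [0.563  0.0633] px 189 240 r 18.8 fill 0.62
top [ 0.5509 -0.0415] px 117 233 r 21.0 fill 0.84
top [0.4571 0.0802] px 197 169 r 21.9 fill 0.92
top [ 0.4459 -0.036 ] px 112 160 r 23.3 fill 0.83
time_s: 2.55
ee_pos: [0.4562, 0.0817, 0.0616]
eef_rot: [-3.141, -0.002, 3.139]
force: [0.2, -0.4, 1.2]
grip_width: 0.094
grip_force: 0.0
time_s: 3.22
ee_pos: [0.4569, 0.0815, 0.0628]
eef_rot: [3.142, 0.001, 3.139]
force: [-0.5, -1.0, 5.7]
grip_width: 0.0594
grip_force: 40.0
```

```bash
sed -i 's/range(7)/range(8)/' w.py
python3 -m pendant '[[[0,0,1],0],[[0,0,2],0],[[0,0,3],0],[[0,0,3],0],[[0,0,2],0],[[0,0,1],0],[[0,0,0],0],[[0,0,0],0],[[0,0,0],0],[[0,0,0],0]]' 0
python3 w.py
```

```text
time_s: 4.05
ee_pos: [0.4561, 0.0815, 0.1811]
eef_rot: [-3.141, -0.002, 3.139]
force: [0.2, -0.9, -0.4]
grip_width: 0.0597
grip_force: 4.0
F [ 0.31 -0.12 -1.7 ] sd [0.46 0.59 0.36] mass g 173 pos [0.4566 0.0816 0.1823] yaw 3.139 w 0.0594 gf 40.0 t 4.5
top [ 0.4461 -0.0365] px 133 186 r 32.0 fill 0.88
```

```bash
cat > w2.py <<'E'
from h import *
F=[];Q=[]
for i in range(14):
    c=ctrl.camera('wrist'); o=ctrl.get_obs(); F.append(np.r_[o['force'],o['moment'],o['tau'][1:3]])
F=np.array(F);print('mean',F.mean(0).round(3),'sd',F.std(0).round(3),o['qpos'].round(4),o['grip_force'],o['time_s']);print(F[:,2].round(2))
cv2.imwrite('pics/w2.png',c['color'][:,:,::-1])
E
python3 w2.py
```

```text
mean [-1.3300e-01 -2.7600e-01 -1.6210e+00  3.2000e-02 -4.0000e-03 -7.0000e-03
 -4.2402e+01 -3.4532e+01] sd [0.54  0.49  0.509 0.024 0.029 0.035 0.025 0.011] [ 0.0977  0.1293  1.784  -0.      1.2284 -1.4702] 39.98981952667236 5.15
[-2.46 -1.21 -2.37 -1.37 -1.06 -1.94 -1.06 -1.28 -2.18 -1.75 -2.03 -0.99
 -1.93 -1.08]
```

View pics/w2.png

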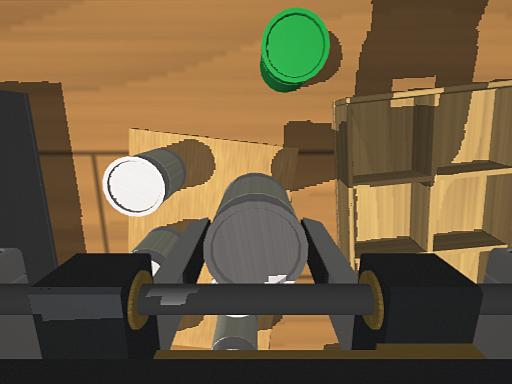

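The tin is held upright between the fingers after the brief slackening. I'll set it back down and take an empty baseline at this same pose, because the joint torque is the more precise scale.

```bash

python3 -m pendant '[[[0,0,-3],0],[[0,0,-4],0],[[0,0,-3],0],[[0,0,-1],0],[[0,0,-0.6],0],[[0,0,-0.3],0],[[0,0,-0.1],0],[[0,0,0],0],[[0,0,0],0]]' 0
python3 -m pendant '[[[0,0,0],0],[[0,0,0],0],[[0,0,0],0],[[0,0,0],0],[[0,0,3],0],[[0,0,4],0],[[0,0,3],0],[[0,0,2],0],[[0,0,0],0],[[0,0,0],0],[[0,0,0],0]]' 1
python3 w2.py
```

```text
time_s: 5.9
ee_pos: [0.4574, 0.0816, 0.0636]
eef_rot: [3.141, 0.002, 3.139]
force: [0.4, -0.7, -1.8]
grip_width: 0.0592
grip_force: 40.0
time_s: 6.82
ee_pos: [0.4563, 0.0815, 0.1816]
eef_rot: [-3.141, -0.001, 3.139]
force: [-0.0, -0.3, -0.1]
grip_width: 0.0939
grip_force: 0.0
mean [ 6.6000e-02 -2.3100e-01  5.9000e-02  3.0000e-02 -2.0000e-03  1.3000e-02
 -4.1835e+01 -3.3934e+01] sd [0.444 0.437 0.572 0.022 0.035 0.022 0.313 0.157] [ 0.0977  0.1292  1.784   0.      1.2284 -1.4702] 0.0 7.5167
[-0.34  0.4  -0.16 -1.25  0.31  0.8   0.17  0.55 -0.42  0.16  0.03  1.05
 -0.62  0.15]
```

```bash
cat > w3.py <<'E'
from h import *
import sys
F=[]
for i in range(int(sys.argv[1]) if len(sys.argv)>1 else 6):
    c=ctrl.camera('wrist'); o=ctrl.get_obs(); F.append(np.r_[o['force'][2],o['tau'][1:3]])
F=np.array(F);m=np.median(F,0);print('med',m.round(3),'sd',F.std(0).round(3),'pos',o['ee_pos'].round(4),'q',o['qpos'][1:3].round(4),'w',round(o['grip_width'],4),'gf',round(float(o['grip_force']),1),'t',round(o['time_s'],1))
B=[-41.72,-33.87]
try: B=np.load('base.npy')
except Exception: np.save('base.npy',m[1:])
print('mass tau2',(B[0]-m[1])/9.81/np.hypot(*o['ee_pos'][:2])*1000,'tau3 diff',B[1]-m[2],'Fz',-F[:,0].mean()/9.81*1000)
tops(c)
E
python3 w3.py
```

```text
med [ -0.099 -41.722 -33.928] sd [0.58  0.009 0.003] pos [0.4567 0.0816 0.1825] q [0.1292 1.784 ] w 0.0941 gf 0.0 t 7.8
mass tau2 0.38386763162081194 tau3 diff 0.05819523811340588 Fz 15.04548784546705
top [0.5496 0.0606] px 236 282 r 25.0 fill 0.27
top [0.4575 0.0806] px 255 197 r 30.4 fill 0.45
top [ 0.4463 -0.0364] px 134 186 r 32.2 fill 0.86
```

```bash

python3 -m pendant '[[[0,0,-3],0],[[0,0,-4],0],[[0,0,-3],0],[[0,0,-1],0],[[0,0,-0.6],0],[[0,0,-0.4],0],[[0,0,0],0]]' 1
python3 -m pendant '[[[0,0,0],0],[[0,0,0],0],[[0,0,0],0],[[0,0,0],0],[[0,0,0],0],[[0,0,0],0],[[0,0,0],0],[[0,0,2],0],[[0,0,4],0],[[0,0,4],0],[[0,0,4],0],[[0,0,4],0],[[0,0,0],0]]' 0 40
python3 -m pendant '[[[0,-3.5,0],0],[[0,-3.5,0],0],[[0,-3.5,0],0],[[0,-3.5,0],0],[[0,-3.5,0],0],[[0,-3.5,0],0],[[0,-3.5,0],0],[[0,-3.5,0],0],[[0,-3.5,0],0],[[0,-3.5,0],0],[[0,0,0],0],[[0,0,0],0]]'
python3 - <<'E'
from h import *
c=snap('wrist','w3');tops(c);print(ctrl.get_obs()['ee_pos'])
E
```

```text
time_s: 8.4
ee_pos: [0.4573, 0.0816, 0.0632]
eef_rot: [3.142, 0.001, 3.139]
force: [-0.1, -0.0, -0.0]
grip_width: 0.0935
grip_force: 0.0
time_s: 9.48
ee_pos: [0.4587, 0.0818, 0.2497]
eef_rot: [3.141, 0.011, 3.139]
force: [-0.8, 0.9, -0.5]
grip_width: 0.06
grip_force: 40.0
time_s: 10.48
ee_pos: [0.4561, -0.2696, 0.2412]
eef_rot: [3.141, -0.002, 3.136]
force: [-0.3, 1.2, -2.4]
grip_width: 0.0593
grip_force: 40.0
top [ 0.5192 -0.0403] px 442 233 r 58.7 fill 0.2
top [ 0.441  -0.0582] px 438 170 r 43.8 fill 0.25
top [ 0.4266 -0.2587] px 265 158 r 71.3 fill 0.36
top [ 0.3711 -0.2742] px 251 108 r 78.5 fill 0.02
[ 0.4563685  -0.26846294  0.2414805 ]
```

View pics/w3.png

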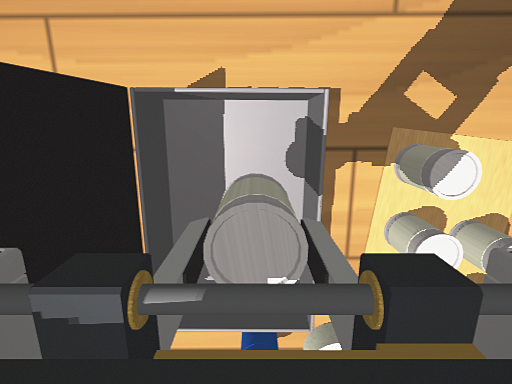

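The view shows the box rim's far corners at (133,90) and (328,88), with its near edge around row 330. The tin hangs over the box interior.

```bash
python3 - <<'E'
from h import *
c=dict(np.load('pics/w3.npz'))
for p in [(133,90),(328,88),(318,245),(178,330),(230,330),(152,240)]:print(p,ray(c,*p,.105)[:2].round(4))
E
```

```text
(133, 90) [ 0.3528 -0.3972]
(328, 88) [ 0.3519 -0.1934]
(318, 245) [ 0.5289 -0.1952]
(178, 330) [ 0.6469 -0.3709]
(230, 330) [ 0.6473 -0.3036]
(152, 240) [ 0.5214 -0.393 ]
```

```bash

python3 -m pendant '[[[-3.1,-1.3,0],0],[[-3.1,-1.3,0],0],[[0,0,-3],0],[[0,0,-4],0],[[0,0,-4],0],[[0,0,-3],0],[[0,0,-2],0],[[0,0,-1],0],[[0,0,-0.4],0],[[0,0,0],0],[[0,0,0],0]]'
python3 -m pendant '[[[0,0,0],0],[[0,0,0],0],[[0,0,0],0],[[0,0,0],0],[[0,0,3],0],[[0,0,4],0],[[0,0,4],0],[[0,0,4],0],[[0,0,2.4],0]]' 0.8
python3 -m pendant '[[[2.5,3,0],0],[[2.5,3,0],0],[[0,3.9,0],0],[[0,3.9,0],0],[[0,3.9,0],0],[[0,4,0],0],[[0,4,0],0],[[0,0,-3],0],[[0,0,-4],0],[[0,0,0],0],[[0,0,0],0]]' 1
python3 - <<'E'
from h import *
c=snap('wrist','w4');tops(c);print(ctrl.get_obs()['ee_pos'])
E
```

```text
time_s: 11.45
ee_pos: [0.3953, -0.2946, 0.0697]
eef_rot: [-3.14, 0.001, 3.139]
force: [0.6, 0.3, -1.5]
grip_width: 0.0597
grip_force: 40.0
time_s: 12.2
ee_pos: [0.3951, -0.2948, 0.247]
eef_rot: [-3.138, 0.004, 3.139]
force: [1.2, -1.0, 0.7]
grip_width: 0.0756
grip_force: 0.0
time_s: 13.12
ee_pos: [0.4441, -0.0374, 0.1724]
eef_rot: [3.141, -0.003, 3.139]
force: [0.2, 0.2, 1.3]
grip_width: 0.0937
grip_force: 0.0
top [0.5749 0.0583] px 347 319 r 25.3 fill 0.36
top [ 0.4473 -0.0371] px 256 202 r 31.2 fill 0.41
[ 0.44505313 -0.03775615  0.17385592]
```

```bash

python3 -m pendant '[[[0,0,-3.5],0],[[0,0,-4],0],[[0,0,-2.2],0],[[0,0,-1],0],[[0,0,-0.3],0],[[0,0,0],0]]' 1
python3 -m pendant '[[[0,0,0],0],[[0,0,0],0],[[0,0,0],0],[[0,0,0],0],[[0,0,0],0],[[0,0,0],0],[[0,0,0],0],[[0,0,2],0],[[0,0,4],0],[[0,0,4],0],[[0,0,2],0],[[0.3,3,0],0],[[0.4,4,0],0],[[0.3,3,0],0],[[0.2,1.95,0],0],[[0,0,0],0],[[0,0,0],0],[[0,0,0],0],[[0,0,0],0]]' 0 40
python3 w3.py
```

```text
time_s: 13.67
ee_pos: [0.4457, -0.0379, 0.0639]
eef_rot: [-3.141, 0.002, 3.138]
force: [0.2, -0.3, 0.1]
grip_width: 0.0943
grip_force: 0.0
time_s: 15.25
ee_pos: [0.4565, 0.0813, 0.1822]
eef_rot: [-3.141, -0.001, 3.138]
force: [-0.1, -0.3, -4.3]
grip_width: 0.0596
grip_force: 40.0
med [ -4.432 -43.641 -35.615] sd [0.507 0.043 0.015] pos [0.4567 0.0817 0.1825] q [0.1293 1.7839] w 0.0595 gf 40.0 t 15.6
mass tau2 421.6587126920134 tau3 diff 1.6866928339004517 Fz 438.5993416936524
```

```bash

python3 -m pendant '[[[0,0,2],0],[[0,0,3],0],[[-0.9,3.46,0],0],[[-0.9,3.46,0],0],[[-0.9,3.46,0],0],[[-0.9,3.46,0],0],[[-0.9,3.46,0],0],[[-0.9,3.46,0],0],[[-0.7,3.44,0],0],[[0,0,0],0],[[0,0,0],0],[[0,0,-3],0],[[0,0,-4],0],[[0,0,-4],0],[[0,0,-2],0],[[0,0,0],0],[[0,0,0],0]]'
python3 w3.py 1
```

```text
time_s: 16.97
ee_pos: [0.396, 0.3232, 0.1027]
eef_rot: [-3.141, -0.001, 3.138]
force: [0.3, 1.0, -2.6]
grip_width: 0.0598
grip_force: 40.0
med [ -3.495 -49.897 -30.651] sd [0. 0. 0.] pos [0.3966 0.3238 0.104 ] q [0.326  1.7395] w 0.0599 gf 40.0 t 17.0
mass tau2 1627.5719556835734 tau3 diff -3.277641534805298 Fz 356.2625869349772
```

```bash

python3 -m pendant '[[[0,0,-1.5],0],[[0,0,-1],0],[[0,0,-0.6],0],[[0,0,-0.4],0],[[0,0,-0.2],0],[[0,0,0],0],[[0,0,0],0]]'
python3 -m pendant '[[[0,0,0],0],[[0,0,0],0],[[0,0,0],0],[[0,0,0],0],[[0,0,3],0],[[0,0,4],0],[[0,0,4],0],[[0,0,4],0],[[0,0,0],0]]' 0.8
python3 -m pendant '[[[2,-3.2,0],0],[[2,-3.2,0],0],[[2,-3.2,0],0],[[2,-3.2,0],0],[[2,-3.2,0],0],[[2,-3.2,0],0],[[2,-3.2,0],0],[[2.3,-3.4,0],0],[[0,0,0],0],[[0,0,0],0]]' 1
python3 - <<'E'
from h import *
c=snap('wrist','w5');tops(c);print(ctrl.get_obs()['ee_pos'])
E
```

```text
time_s: 17.6
ee_pos: [0.3959, 0.3242, 0.0659]
eef_rot: [3.141, 0.001, 3.139]
force: [-0.5, -0.2, -3.9]
grip_width: 0.0596
grip_force: 40.0
time_s: 18.35
ee_pos: [0.3976, 0.3255, 0.2233]
eef_rot: [3.135, 0.009, 3.139]
force: [0.1, 0.9, 1.0]
grip_width: 0.0752
grip_force: 0.0
time_s: 19.18
ee_pos: [0.5592, 0.0645, 0.2148]
eef_rot: [-3.142, -0.001, 3.136]
force: [0.1, 0.7, 0.3]
grip_width: 0.0945
grip_force: 0.0
top [0.6608 0.0548] px 248 273 r 25.5 fill 0.59
top [0.5611 0.0613] px 253 190 r 27.5 fill 0.7
top [ 0.5485 -0.0399] px 158 180 r 28.5 fill 0.89
[0.5586111  0.06578002 0.21501448]
```

View pics/w5.png

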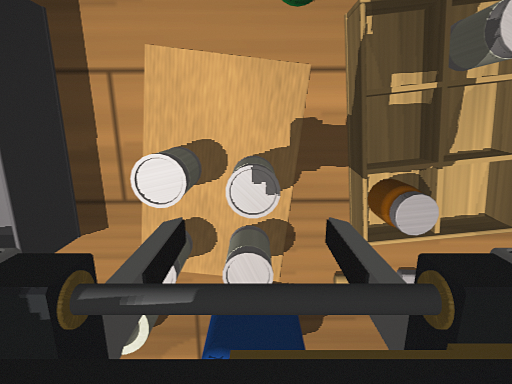

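The first full tin stands upright in the crate's corner cell at (490,30), and four tins remain on the sheet. The tool is right over the next one.

```bash

python3 -m pendant '[[[0.3,-0.3,-3],0],[[0,0,-4],0],[[0,0,-4],0],[[0,0,-2.7],0],[[0,0,-1],0],[[0,0,-0.5],0],[[0,0,0],0]]' 1
python3 -m pendant '[[[0,0,0],0],[[0,0,0],0],[[0,0,0],0],[[0,0,0],0],[[0,0,0],0],[[0,0,0],0],[[0,0,0],0],[[0,0,2],0],[[0,0,4],0],[[0,0,4],0],[[0,0,2],0],[[-3,0.5,0],0],[[-3.5,0.6,0],0],[[-3,0.6,0],0],[[-1,0.2,0],0],[[0,0,0],0],[[0,0,0],0],[[0,0,0],0],[[0,0,0],0]]' 0 40
python3 w3.py
```

```text
time_s: 19.82
ee_pos: [0.5617, 0.0638, 0.0639]
eef_rot: [3.142, 0.0, 3.14]
force: [0.4, 0.2, 0.0]
grip_width: 0.094
grip_force: 0.0
time_s: 21.4
ee_pos: [0.4575, 0.0819, 0.1832]
eef_rot: [-3.142, -0.0, 3.138]
force: [-1.0, -0.5, -0.6]
grip_width: 0.0599
grip_force: 40.0
med [ -1.099 -42.152 -34.392] sd [0.515 0.184 0.02 ] pos [0.4568 0.082  0.1833] q [0.129  1.7821] w 0.0594 gf 40.0 t 21.7
mass tau2 94.58347098562349 tau3 diff 0.4642331600189209 Fz 96.50173931168685
top [0.3987 0.3162] px 508 134 r 30.6 fill 0.31
```

```bash

python3 -m pendant '[[[0,0,2],0],[[0,-1,3],0],[[0,-3.4,0],0],[[0,-3.4,0],0],[[0,-3.4,0],0],[[0,-3.4,0],0],[[0.2,-3.4,0],0],[[0.2,-3.4,0],0],[[0.2,-3.4,0],0],[[0.2,-3.4,0],0],[[0,-3.4,0],0],[[0,-3.4,0],0],[[0,-2.7,0],0],[[0,0,0],0]]'
python3 -m pendant '[[[0,0,-3],0],[[0,0,-4],0],[[0,0,-4],0],[[0,0,-3],0],[[0,0,-1.5],0],[[0,0,-0.7],0],[[0,0,0],0],[[0,0,0],0]]'
python3 -m pendant '[[[0,0,0],0],[[0,0,0],0],[[0,0,0],0],[[0,0,0],0],[[0,0,3],0],[[0,0,4],0],[[0,0,4],0],[[0,0,4],0],[[0,0,0],0]]' 0.8
python3 -m pendant '[[[1,3,0],0],[[1,3,0],0],[[1,3.5,0],0],[[1,3.5,0],0],[[1,3.5,0],0],[[1,3.5,0],0],[[1.2,3.5,0],0],[[1.2,2,0],0],[[0,0,-1],0],[[0,0,0],0],[[0,0,0],0]]' 1
python3 - <<'E'
from h import *
c=snap('wrist','w6');tops(c);print(ctrl.get_obs()['ee_pos'])
E
```

```text
time_s: 22.87
ee_pos: [0.464, -0.2989, 0.2328]
eef_rot: [-3.141, -0.001, 3.135]
force: [-0.6, 0.7, -1.5]
grip_width: 0.0598
grip_force: 40.0
time_s: 23.53
ee_pos: [0.4652, -0.2951, 0.0724]
eef_rot: [-3.141, 0.001, 3.139]
force: [-0.0, -0.3, 0.1]
grip_width: 0.0597
grip_force: 40.0
time_s: 24.28
ee_pos: [0.4665, -0.2963, 0.2299]
eef_rot: [-3.135, 0.01, 3.139]
force: [0.4, 0.1, 1.0]
grip_width: 0.0749
grip_force: 0.0
time_s: 25.2
ee_pos: [0.5482, -0.0403, 0.2109]
eef_rot: [-3.142, -0.001, 3.139]
force: [-0.4, -0.4, 1.1]
grip_width: 0.094
grip_force: 0.0
top [ 0.7272 -0.1254] px 186 332 r 34.9 fill 0.23
top [0.654  0.0434] px 328 278 r 19.4 fill 0.38
top [ 0.6553 -0.06  ] px 239 279 r 25.2 fill 0.4
top [0.5892 0.2347] px 505 225 r 20.1 fill 0.55
top [ 0.5485 -0.0411] px 255 190 r 28.0 fill 0.64
top [ 0.4667 -0.292 ] px 4 111 r 30.3 fill 0.45
top [ 0.3995 -0.2807] px 1 37 r 28.0 fill 0.24
[ 0.54834322 -0.04075979  0.21142933]
```

```bash

python3 -m pendant '[[[0.1,0,-3],0],[[0,0,-4],0],[[0,0,-4],0],[[0,0,-2.3],0],[[0,0,-1],0],[[0,0,-0.5],0],[[0,0,0],0]]' 1
python3 -m pendant '[[[0,0,0],0],[[0,0,0],0],[[0,0,0],0],[[0,0,0],0],[[0,0,0],0],[[0,0,0],0],[[0,0,0],0],[[0,0,2],0],[[0,0,4],0],[[0,0,4],0],[[0,0,1.9],0],[[-2,2.5,0],0],[[-2.5,3.3,0],0],[[-2.5,3.3,0],0],[[-2.2,3.15,0],0],[[0,0,0],0],[[0,0,0],0],[[0,0,0],0],[[0,0,0],0]]' 0 40
python3 w3.py
```

```text
time_s: 25.83
ee_pos: [0.5499, -0.0405, 0.0639]
eef_rot: [-3.142, 0.0, 3.138]
force: [-0.4, 0.1, -0.1]
grip_width: 0.0941
grip_force: 0.0
time_s: 27.42
ee_pos: [0.4582, 0.0819, 0.1823]
eef_rot: [-3.141, -0.0, 3.138]
force: [0.2, 0.9, -0.9]
grip_width: 0.0592
grip_force: 40.0
med [ -1.221 -42.593 -34.478] sd [0.494 0.163 0.023] pos [0.4578 0.0822 0.1823] q [0.1324 1.7808] w 0.0591 gf 40.0 t 27.7
mass tau2 190.94006508309405 tau3 diff 0.5500674247741699 Fz 143.254406223537
top [0.3994 0.3159] px 509 134 r 30.1 fill 0.3
```

```bash
python3 w3.py 6
```

```text
med [ -1.038 -42.423 -34.456] sd [0.607 0.008 0.005] pos [0.4577 0.0826 0.1825] q [0.1318 1.781 ] w 0.0596 gf 40.0 t 28.0
mass tau2 153.7424233504987 tau3 diff 0.5281233787536621 Fz 106.78333810901566
top [0.3995 0.3179] px 510 134 r 30.5 fill 0.31
```

```bash

python3 -m pendant '[[[0,0,2],0],[[0,-1,3],0],[[0.7,-3.4,0],0],[[0.7,-3.4,0],0],[[0.7,-3.4,0],0],[[0.7,-3.4,0],0],[[0.7,-3.4,0],0],[[0.7,-3.4,0],0],[[0.7,-3.4,0],0],[[0.7,-3.4,0],0],[[0.7,-3.4,0],0],[[0.7,-3.4,0],0],[[0.7,-2.7,0],0],[[0,0,0],0]]'
python3 -m pendant '[[[0,0,-3],0],[[0,0,-4],0],[[0,0,-4],0],[[0,0,-3],0],[[0,0,-1.5],0],[[0,0,-0.7],0],[[0,0,0],0],[[0,0,0],0]]'
python3 -m pendant '[[[0,0,0],0],[[0,0,0],0],[[0,0,0],0],[[0,0,0],0],[[0,0,3],0],[[0,0,4],0],[[0,0,4],0],[[0,0,4],0],[[0,0,0],0]]' 0.8
python3 -m pendant '[[[1.5,2.93,0],0],[[1.5,2.93,0],0],[[1.5,2.93,0],0],[[1.5,2.93,0],0],[[1.5,2.93,0],0],[[1.5,2.93,0],0],[[1.5,2.93,0],0],[[1.6,3,0],0],[[0,0,-1],0],[[0,0,0],0],[[0,0,0],0]]' 1
python3 - <<'E'
from h import *
c=snap('wrist','w7');tops(c);print(ctrl.get_obs()['ee_pos'])
E
```

```text
time_s: 29.18
ee_pos: [0.5346, -0.2986, 0.2314]
eef_rot: [-3.141, -0.001, 3.135]
force: [-0.6, 0.5, -1.2]
grip_width: 0.0592
grip_force: 40.0
time_s: 29.85
ee_pos: [0.5351, -0.2945, 0.0715]
eef_rot: [-3.141, 0.001, 3.139]
force: [-0.1, 0.5, -1.5]
grip_width: 0.0594
grip_force: 40.0
time_s: 30.6
ee_pos: [0.5366, -0.2956, 0.2296]
eef_rot: [-3.135, 0.011, 3.139]
force: [0.0, 0.1, 0.4]
grip_width: 0.0753
grip_force: 0.0
time_s: 31.52
ee_pos: [0.6553, -0.0596, 0.2099]
eef_rot: [3.142, -0.001, 3.139]
force: [-0.7, 0.1, -0.0]
grip_width: 0.0939
grip_force: 0.0
top [ 0.7336 -0.1156] px 206 257 r 33.1 fill 0.2
top [0.663  0.0508] px 358 196 r 30.0 fill 0.53
top [ 0.6602 -0.0603] px 255 194 r 28.2 fill 0.69
top [ 0.5993 -0.2349] px 84 137 r 38.3 fill 0.16
top [ 0.5345 -0.2917] px 15 68 r 34.9 fill 0.56
top [ 0.486 -0.284] px 12 12 r 17.3 fill 0.48
[ 0.65536748 -0.06019096  0.21055695]
```

View pics/w7.png

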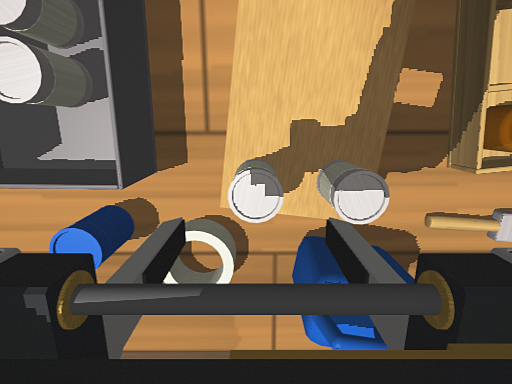

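Three tins stand in the box. Tins C at (255,194) and F at (360,193) are left, clear of the tape roll and the jug.

```bash

python3 -m pendant '[[[0.4,0,-3],0],[[0,0,-4],0],[[0,0,-4],0],[[0,0,-2.2],0],[[0,0,-1],0],[[0,0,-0.5],0],[[0,0,0],0]]' 1
python3 -m pendant '[[[0,0,0],0],[[0,0,0],0],[[0,0,0],0],[[0,0,0],0],[[0,0,0],0],[[0,0,0],0],[[0,0,0],0],[[0,0,2],0],[[0,0,4],0],[[0,0,4],0],[[-2.9,2,1.9],0],[[-2.9,2,0],0],[[-2.9,2,0],0],[[-2.9,2,0],0],[[-2.9,2,0],0],[[-2.9,2.1,0],0],[[-2.9,2.1,0],0],[[0,0,0],0],[[0,0,0],0],[[0,0,0],0]]' 0 40
python3 w3.py 12
```

```text
time_s: 32.15
ee_pos: [0.6599, -0.0601, 0.0641]
eef_rot: [-3.141, 0.001, 3.138]
force: [-0.6, -0.1, 0.6]
grip_width: 0.0938
grip_force: 0.0
time_s: 33.82
ee_pos: [0.4571, 0.0825, 0.1827]
eef_rot: [-3.142, 0.001, 3.139]
force: [-0.5, 0.4, -1.1]
grip_width: 0.0594
grip_force: 40.0
med [ -0.527 -42.144 -34.257] sd [0.444 0.343 0.111] pos [0.4567 0.0826 0.1824] q [0.1298 1.7834] w 0.0593 gf 40.0 t 34.4
mass tau2 92.62987343732868 tau3 diff 0.3283882141113281 Fz 64.95887555929099
top [0.3994 0.3181] px 510 136 r 30.5 fill 0.31
```

```bash

python3 -m pendant '[[[0,0,2],0],[[0,-1,3],0],[[1.35,-3.4,0],0],[[1.35,-3.4,0],0],[[1.35,-3.4,0],0],[[1.35,-3.4,0],0],[[1.35,-3.4,0],0],[[1.35,-3.4,0],0],[[1.35,-3.4,0],0],[[1.35,-3.4,0],0],[[1.35,-3.4,0],0],[[1.35,-3.4,0],0],[[1.3,-2.7,0],0],[[0,0,0],0]]'
python3 -m pendant '[[[0,0,-3],0],[[0,0,-4],0],[[0,0,-4],0],[[0,0,-3],0],[[0,0,-1.5],0],[[0,0,-0.7],0],[[0,0,0],0],[[0,0,0],0]]'
python3 -m pendant '[[[0,0,0],0],[[0,0,0],0],[[0,0,0],0],[[0,0,0],0],[[0,0,3],0],[[0,0,4],0],[[0,0,4],0],[[0,0,4],0],[[0,0,0],0]]' 0.8
python3 -m pendant '[[[0.55,3.47,0],0],[[0.55,3.47,0],0],[[0.55,3.47,0],0],[[0.55,3.47,0],0],[[0.55,3.47,0],0],[[0.55,3.47,0],0],[[0.55,3.47,0],0],[[0.55,3.47,0],0],[[0.55,3.47,0],0],[[0.55,3.47,0],0],[[0,0,-1],0],[[0,0,0],0],[[0,0,0],0]]' 1
python3 - <<'E'
from h import *
c=snap('wrist','w8');tops(c);print(ctrl.get_obs()['ee_pos'])
E
```

```text
time_s: 35.58
ee_pos: [0.605, -0.2988, 0.2305]
eef_rot: [3.141, -0.002, 3.135]
force: [-1.0, -0.6, -1.4]
grip_width: 0.0593
grip_force: 40.0
time_s: 36.25
ee_pos: [0.6051, -0.2944, 0.0716]
eef_rot: [-3.141, 0.001, 3.139]
force: [0.2, 0.1, 0.3]
grip_width: 0.0594
grip_force: 40.0
time_s: 37.0
ee_pos: [0.6066, -0.2954, 0.2302]
eef_rot: [-3.135, 0.011, 3.139]
force: [0.7, -0.5, 1.2]
grip_width: 0.0753
grip_force: 0.0
time_s: 38.08
ee_pos: [0.6594, 0.0523, 0.21]
eef_rot: [-3.141, -0.001, 3.139]
force: [0.9, -0.8, 0.4]
grip_width: 0.0938
grip_force: 0.0
top [ 0.7265 -0.1153] px 107 248 r 33.2 fill 0.18
top [0.701  0.2466] px 432 226 r 18.6 fill 0.55
top [0.6625 0.0537] px 257 192 r 28.0 fill 0.64
[0.65959888 0.05170082 0.21055406]
```

View pics/w8.png

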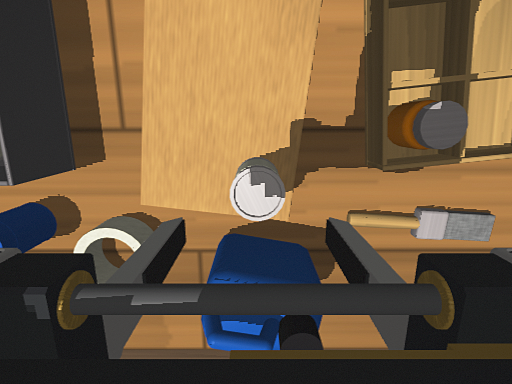

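Only tin F is left on the sheet, at (257,192). The jug is close beyond it, but the gripper body stays above the jug's height.

```bash

python3 -m pendant '[[[0.2,0.2,-3],0],[[0,0,-4],0],[[0,0,-4],0],[[0,0,-2.2],0],[[0,0,-1],0],[[0,0,-0.5],0],[[0,0,0],0]]' 1
python3 -m pendant '[[[0,0,0],0],[[0,0,0],0],[[0,0,0],0],[[0,0,0],0],[[0,0,0],0],[[0,0,0],0],[[0,0,0],0],[[0,0,2],0],[[0,0,4],0],[[0,0,4],0],[[-2.9,0.4,1.9],0],[[-2.9,0.4,0],0],[[-2.9,0.4,0],0],[[-2.9,0.4,0],0],[[-2.9,0.4,0],0],[[-2.9,0.4,0],0],[[-3,0.4,0],0],[[0,0,0],0],[[0,0,0],0],[[0,0,0],0]]' 0 40
python3 w3.py 12
```

```text
time_s: 38.72
ee_pos: [0.6621, 0.0539, 0.0641]
eef_rot: [-3.142, 0.001, 3.138]
force: [-0.8, 0.2, 0.2]
grip_width: 0.0943
grip_force: 0.0
time_s: 40.38
ee_pos: [0.458, 0.0827, 0.1826]
eef_rot: [-3.142, 0.0, 3.139]
force: [0.8, 0.3, -3.8]
grip_width: 0.0594
grip_force: 40.0
med [ -4.346 -43.904 -35.698] sd [0.448 0.351 0.146] pos [0.4577 0.0826 0.1824] q [0.132  1.7809] w 0.0595 gf 40.0 t 41.0
mass tau2 478.30829287979174 tau3 diff 1.7694193124771118 Fz 449.77558437051533
top [0.399  0.3183] px 511 134 r 31.0 fill 0.3
```

```bash

python3 -m pendant '[[[0,0,2],0],[[0,0,3],0],[[0.43,3.58,0],0],[[0.43,3.58,0],0],[[0.43,3.58,0],0],[[0.43,3.58,0],0],[[0.43,3.58,0],0],[[0.43,3.58,0],0],[[0.43,3.58,0],0],[[0,0,0],0],[[0,0,0],0],[[0,0,-3],0],[[0,0,-4],0],[[0,0,-4],0],[[0,0,-2],0],[[0,0,0],0],[[0,0,0],0]]'
python3 -m pendant '[[[0,0,-1.5],0],[[0,0,-1],0],[[0,0,-0.6],0],[[0,0,-0.3],0],[[0,0,-0.2],0],[[0,0,0],0],[[0,0,0],0]]'
```

```text
time_s: 42.4
ee_pos: [0.4879, 0.3325, 0.1028]
eef_rot: [-3.141, -0.001, 3.138]
force: [0.2, -0.0, -3.6]
grip_width: 0.0598
grip_force: 40.0
time_s: 42.98
ee_pos: [0.488, 0.3334, 0.067]
eef_rot: [3.141, 0.001, 3.139]
force: [0.4, 0.5, -3.8]
grip_width: 0.0593
grip_force: 40.0
```

```bash

python3 -m pendant '[[[0,0,0],0],[[0,0,0],0],[[0,0,0],0],[[0,0,0],0],[[0,0,3],0],[[0,0,4],0],[[0,0,4],0],[[0,0,4],0],[[0,0,4],0],[[0,0,4],0],[[0,0,4],0],[[0,-1,4],0],[[0,-2,2],0]]' 0.8
python3 -m pendant '[[[0,-3.5,0],-0.1],[[0,-3.5,0],-0.1],[[0,-3.5,0],-0.1],[[0,-3.5,0],-0.1],[[0,-3.5,0],-0.1],[[0,-3.5,0],-0.1],[[0,-3.5,0],0],[[0,-3.5,0],0],[[0,-3.5,0],0],[[0,-3.5,0],0],[[0,-3.5,0],0],[[0,-3.5,0],0],[[0,-3.5,0],0],[[0,-3.5,0],0],[[0,0,0],0]]' 0 40
python3 - <<'E'
from h import *
c=snap('scene','s2');o=ctrl.get_obs();print(o['ee_pos'],o['qpos'].round(2));cv2.imwrite('pics/s2b.png',cv2.resize(c['color'][:,:,::-1],(800,600)))
d=snap('side','d2')
E
```

```text
time_s: 44.07
ee_pos: [0.4875, 0.3041, 0.4014]
eef_rot: [3.139, 0.005, 3.141]
force: [0.4, -0.8, -0.4]
grip_width: 0.0749
grip_force: 0.0
time_s: 45.32
ee_pos: [0.4872, -0.1913, 0.3958]
eef_rot: [-3.141, -0.001, 2.535]
force: [-0.5, 0.1, 0.1]
grip_width: 0.0003
grip_force: 0.0
[ 0.48739392 -0.18905481  0.39597956] [-0.44  0.17  1.24 -0.    1.72 -1.4 ]
```

View pics/s2b.png

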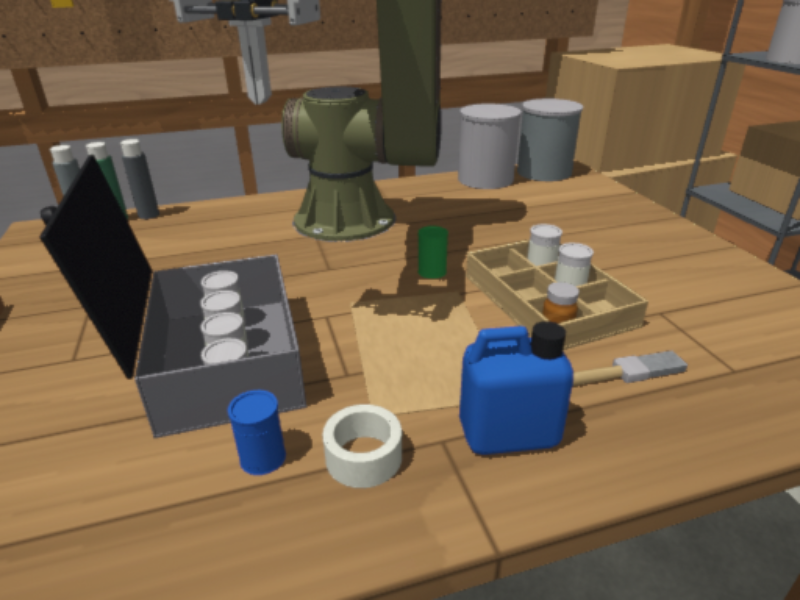

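All tins are placed: four stand in the box and two in the crate, and the bystanders haven't moved. Now I'll go over and behind the open lid.

```bash

python3 -m pendant '[[[-0.5,-3,0.2],0],[[-0.5,-3,0.2],0],[[-0.5,-3,0],0],[[-0.5,-3,0],0],[[-0.5,-3,0],0],[[-0.5,-3,0],0],[[-0.5,-3,0],0],[[-0.5,-3,0],0],[[-0.5,-3,0],0],[[-0.5,-3,0],0],[[-0.5,-3,0],0],[[0,-2,0],0],[[0,0,0],0],[[0,0,0],0]]'
python3 - <<'E'
from h import *
o=ctrl.get_obs();print(o['ee_pos'],o['qpos'].round(2));c=snap('wrist','w9')
E
```

```text
time_s: 46.58
ee_pos: [0.4336, -0.5363, 0.3997]
eef_rot: [3.141, -0.001, 2.539]
force: [0.7, 0.8, 0.2]
grip_width: 0.0007
grip_force: 0.0
[ 0.4336076  -0.53633999  0.39967383] [-0.94  0.64  0.6   0.    1.91 -1.91]
```

View pics/w9.png

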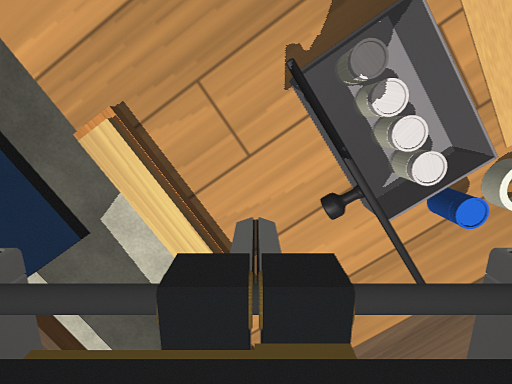

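The lid's edge runs from (290,62) to (425,285) with the knob at (335,203). The closed fingers are behind it and clear of the knob, so I'll lower and push toward +y.

```bash

python3 -m pendant '[[[0,0,-3],0],[[0,0,-3.5],0],[[0,0,-3.5],0],[[0,0,-3],0],[[0,0,-1],0],[[0,2,0],0],[[0,2,0],0],[[0,2,0],0],[[0,1.5,0],0],[[0,1,0],0],[[0,1,0],0],[[0,1,0],0],[[0,1,0],0],[[0,0,0],0]]'
python3 -m pendant '[[[0,1,0],0],[[0,1,0],0],[[0,1,0],0],[[0,1,0],0],[[0,1,0],0],[[0,1,0],0],[[0,1,0],0],[[0,0,0],0],[[0,0,0],0]]'
python3 -m pendant '[[[0,0,3],0],[[0,0,3.5],0],[[0,0,3.5],0],[[0,0,3],0],[[0,0,0],0],[[0,0,0],0],[[0,0,0],0],[[0,0,0],0],[[0,0,0],0],[[0,0,0],0]]'
python3 - <<'E'
from h import *
o=ctrl.get_obs();print(o['ee_pos'],o['qpos'].round(2));c=snap('side','d3');snap('scene','s3')
x=np.hstack([cv2.imread('pics/s3.png')[100:300,30:250],cv2.imread('pics/d3.png')[150:350,200:420]]);cv2.imwrite('pics/x3.png',cv2.resize(x,None,fx=1.8,fy=1.8))
E
```

```text
time_s: 47.8
ee_pos: [0.4331, -0.4204, 0.2609]
eef_rot: [3.142, 0.0, 2.54]
force: [-1.0, 0.0, -0.6]
grip_width: 0.0006
grip_force: 0.0
time_s: 48.55
ee_pos: [0.4329, -0.3513, 0.2607]
eef_rot: [-3.141, 0.0, 2.54]
force: [0.4, 0.2, 0.1]
grip_width: 0.0005
grip_force: 0.0
time_s: 49.38
ee_pos: [0.4327, -0.3517, 0.3896]
eef_rot: [3.141, -0.001, 2.539]
force: [0.5, -0.4, -0.1]
grip_width: 0.0006
grip_force: 0.0
[ 0.43269507 -0.35174538  0.38960446] [-0.75  0.26  1.16 -0.    1.73 -1.72]
```

View pics/x3.png

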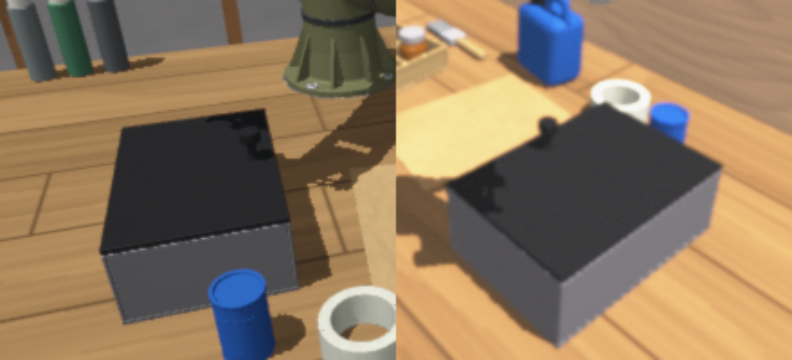

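The lid lies flat on the box. I'll check the crate once more for changes, then hand in.

```bash
python3 - <<'E'
from h import *
a=cv2.imread('pics/s2.png').astype(int);b=ctrl.camera('scene')['color'][:,:,::-1].astype(int)
d=np.abs(a-b).max(2)[140:225,295:415];print((d>60).sum())
if (d>60).sum()<60: print(ctrl.hand_in())
E
```

```text
295
```

```bash
python3 - <<'E'
from h import *
c=snap('scene','s4');x=np.hstack([cv2.imread('pics/s2.png')[130:240,290:420],cv2.imread('pics/s4.png')[130:240,290:420]]);cv2.imwrite('pics/x4.png',cv2.resize(x,None,fx=3,fy=3))
E
```

```text
(no output)
```

View pics/x4.png

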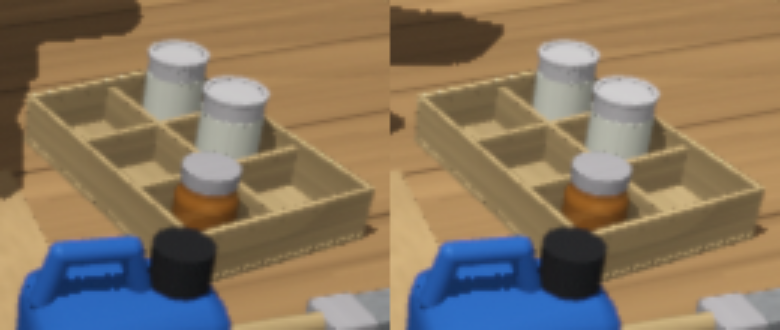

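The crate looks the same in both pictures. Only the arm's shadow moved, and both tins stand upright beside the jar.

```bash
python3 -c "
from station import ctrl
print(ctrl.hand_in())"
```

```text
the job is handed in; nothing more can be done
None
```

The job is handed in, though no verdict came back: the two full tins (about 420–480 g) stand in crate cells, the four light ones (about 85–150 g) are in the recycling box, and its lid is shut.

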